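# Draw the spring-locked bolt of the crew's provisions case

### The job

Unbolt the lid of the steel provisions case: press the long spring catch bar on the lid well down with one fingertip and, keeping it held down, push the bolt's upright thumb tab with the other fingertip until the bolt is fully drawn to its stop, away from the keeper. Then let the catch spring back up, so that it locks the bolt open, and leave everything. Only press and push: do not lift or shift the mug, bowl, jar and shaker that stand around.

Things in the scene. Friction and masses are not known exactly. Their poses are not given: they have to be found in the camera images.
- case: Flat green steel case, 264 mm (x) by 364 mm (y) by 100 mm high, fixed to the counter. Origin: centre of its underside, on the work surface; z up; lid top at z = 100 mm. On the lid, side by side and running along the case's y: the catch bar (towards -x), a fixed dark guard plate (middle) and the bolt (towards +x). All frames listed on it have the case's axes.
- guard_top (a point): Centre of the top of the fixed dark guard plate between catch bar and bolt, 28 mm wide (x), 170 mm long (y), top 26 mm above the lid; in the case's frame x = -4, y = -20 mm. It covers the bolt's lug and the catch's teeth, so that one finger cannot reach both parts.
- keeper_top (a point): Centre of the top of the keeper, a low fixed loop into which the shut bolt's end reaches, 12 mm above the lid; in the case's frame x = 29, y = -115 mm. A like, narrower strap over the bolt is at x = 29, y = +50 mm.
- catch_top (a point): Centre of the upper face of the spring catch: a flat steel bar 30 mm wide (x), 130 mm long (y), 22 mm above the lid when up; in the case's frame x = -35, y = -20 mm. Press it anywhere between the two fixed guide pins (8 mm thick, top 24 mm above the lid) at its ends, y = -79 and +39 mm; a finger may slide along it while pressing.
- catch (a joint): How far the catch bar is pressed down (m): 0 up, 0.012 bottom stop. Spring: about 3.6 N at first, 7.2 N at the bottom. Beyond 0.006 (aim for 0.008 to 0.010) the bolt is free; with less, hidden teeth block the bolt, when shut, fully drawn and at each 16 mm between. It can spring up fully only with the bolt at one of those places.
- tab_top (a point): Centre of the top of the bolt's upright thumb tab, 28 mm wide (x), 10 mm thick (y), top 45 mm above the lid; with the bolt shut x = 29, y = -24 mm in the case's frame. It stands on the flat bolt, 24 mm wide, whose upper face (7 mm above the lid) runs on below the pushing finger. Push the tab's -y face towards the case's +y.
- bolt (a joint): How far the bolt is drawn, in m: 0 shut (its end in the keeper), 0.048 fully drawn at its stop. Slides along the case's +y with about 2 N of friction and stays where it is left.
- mug_mid (a point): Bystander: white mug, 80 mm across, 85 mm high, on the counter beside the case. Point at its centre, half-way up.
- bowl_mid (a point): Bystander: white bowl, 120 mm across, 55 mm high, on the counter beside the case. Point at its centre, half-way up.
- jar_mid (a point): Bystander: amber jar with a metal cap, 72 mm across, 105 mm high, on the counter beyond the case. Point at its centre, half-way up.
- shaker_mid (a point): Bystander: small glass shaker with a black cap, 36 mm across, 55 mm high, standing on the case's lid near an end. Point at its centre, half-way up.

How it is judged:
By the outcome, as a careful person would: the job done as asked, in the order asked, and still so for the second after the job is handed in, with the robot touching nothing.
It also fails if it takes over 38 s, if anything falls off the work surface, if the arm or the gripper's body presses on something with over 40 N, if the wrist force passes 120 N, or if a joint passes its speed limit or range.

### The arm

A 6-joint arm with a two-finger parallel gripper is mounted at the origin on the work surface. World frame = base frame: x ahead of the robot, y to its left, z up, the work surface at z = 0. Lengths are in m, angles in degrees, forces in N, time in s.
With the tool pointing down it reaches from about 0.3 to 0.75 m from the base axis. Payload 8.5 kg.
Tool frame: the origin (TCP) lies on the centre line of the jaws, within the pads' length; the fingertips stand env.tips_ahead ahead of it and the grasp point (between the pads) lies 8 mm behind it (env.tips_ahead is the distance from the TCP to the fingertips, in m); z points along the fingers, y is the direction in which the jaws open and shut (so a half turn about z gives the same grasp; the last joint's range is limited). The gripper opens to 85 mm and grips with 20 to 120 N. Pads are 22 mm wide; open, the fingers measure 114 mm over their backs; the gripper's body (76 mm by 85 mm) begins 54 mm behind the grasp point. The pads swing forward as they close: fully open they stand 13 mm farther back than shut.
Start: joints at [-84.357, 21.807, 74.336, -0, 83.858, -12.336], TCP at [0.17, -0.523, 0.242] pointing down, gripper open.
Joint ranges: [-178.18, 178.18], [-50.72, 133.34], [12.68, 142.11], [-81.47, 261.47], [9.98, 163.14], [-165.26, 165.26]. Speed limits (degrees/s): [136.94, 136.94, 180, 180, 180, 180].

### API

Orientations are given as a 3x3 rotation matrix whose columns are the frame's x, y, z axes.
In Python, from rig import env gives the robot as it stands.
- The arm moves only by the tool servo_tool, never from a script. Its argument "commands" is a list of rows, each an object with "linear": the shift along the tool's x, y, z in mm, a list of three; "angular": the turn, a rotation vector about the tool's x, y, z in degrees, a list of three; "gripper": the opening, from -1 (shut) to 1 (fully open). In form: [{"linear": [x, y, z], "angular": [rx, ry, rz], "gripper": gripper}, ...]. A call has 1 to 20 rows; each row is the pose to reach, as a shift and turn from the pose commanded when the call began, along the tool's axes at that moment; what a row does not reach only later rows make up. A row lasts 1/10 s, in which the tool goes at most 50 mm and 8.59 degrees, less where a joint would pass 70% of its speed; a pose out of reach is approached as far as the arm can. A call with a gripper value outside its range is refused whole. The fingers move at their own pace and stop on an object; "force" is the grip in N (left out, the last holds). Time passes only in rows, so rows that repeat a pose let the fingers close. It gives the time, the measured TCP pose, the force and the opening at its end, in the units of the state.
- env.observe(): the state, without advancing time (a new reading comes with each control period).
- env.get_image(name): name is "side" or "top"; returns a dict with "frame" (420x560x3 uint8, blue, green, red), "fx", "fy", "cx", "cy" (pixels), "cam_to_world" (4x4, takes a point from camera to world coordinates). Camera axes: x right, y up, looking along -z (the intrinsics and any distortion apply to the point x, -y, -z); pixel columns grow to the right and rows downward; lengths in m; the calibration is good to about 2 mm. A picture is of the moment at which its call begins. There is no depth.
- env.close_job(): hands the job in, once; it reports no verdict.
Trained networks look in a picture, given as the dict that the camera call returned (one of the last four; its "shot" number tells which), for a name from the list of things; names that differ only in an ending like _2 or _b are one class to them, and where a whole thing is asked for, a point or a joint stands for the part that bears it (a point fixed in the world has none). Each returns a list of dicts, best first, with "confidence" (0 to 1); they miss things now and then, are a little off and sometimes report something else, mostly with a low value. They report only what shows in the picture. A call takes as long as a camera call.
- env.trace(picture, query): "pixels" (420x560 bool, what is visible of it) and "extent" ([left, top, right, bottom] in pixels, round what is visible of it).
The state is a dict: "time_s": time; "q": joint angles; "qvel": joint speeds; "joint_efforts": joint torques, N m; "position": TCP position; "tool_rot": TCP orientation; "ft_force": force on the tool from outside, world axes, zero at the start; "wrist_torque": the same for the moment, N m; "grip_width": finger opening in m.
Only numpy, scipy, OpenCV 4.12 (cv2) and the standard library are available. Lean on these libraries where they do the work, as an engineer would, in place of code of your own. Each camera call takes 0.05 s, during which the arm holds its last target.

## Working session

There is one attempt and no reset: what is moved stays moved. The work goes in short steps, Python scripts to look and compute and a tool call to move; the robot and the scene stay as the last step left them, time stands still between calls to the robot, and variables do not carry over. Pictures are saved under pics/ and viewed, and the job is handed in when it is done.

Besides the shell and the picture viewer there is one more tool, called after "Call:" in YAML: its name, and indented under it one key for each argument. servo_tool: Moves the arm, as the interface text tells. Its arguments: {"type":"object","properties":{"commands":{"type":"array","items":{"type":"object","properties":{"linear":{"type":"array","items":{"type":"number"}},"angular":{"type":"array","items":{"type":"number"}},"gripper":{"type":"number"}}}},"force":{"type":"number"}},"required":["commands"]}

```bash
ls; mkdir -p pics
python3 - <<'E'
from rig import env
import cv2,json,numpy as np
print(env.tips_ahead)
s=env.observe(); print(s)
for n in("top","side"):
    p=env.get_image(n); cv2.imwrite(f"pics/{n}0.png",p["frame"])
    print(n,p["fx"],p["fy"],p["cx"],p["cy"],[k for k in p if k!='frame']); print(np.array(p["cam_to_world"]).round(4).tolist())
    for q in("case","guard_top","keeper_top","catch_top","tab_top","catch","bolt","shaker_mid","mug_mid","jar_mid","bowl_mid"):
        try:
            r=env.trace(p,q)
            print(q,[(round(d["confidence"],2),[int(v) for v in d["extent"]],int(d["pixels"].sum())) for d in r[:2]])
        except Exception as e: print(q,e)
E
```

```text
pics
0.011
{'time_s': 0.0, 'q': array([-8.43571448e+01,  2.18407656e+01,  7.43848676e+01, -5.36065511e-04,
        8.38577846e+01, -1.23357028e+01]), 'qvel': array([-0.01716759,  0.08623698, -0.01328205, -0.04243993, -0.02451579,
       -0.06274799]), 'joint_efforts': array([ 1.41780263e-03, -4.48458695e+01, -2.31271845e+01, -1.04697235e-04,
        4.75570632e-03,  5.45100306e-06]), 'position': array([ 0.16973194, -0.52286342,  0.2417132 ]), 'tool_rot': array([[ 9.51171806e-01,  3.08661906e-01, -1.52413373e-04],
       [ 3.08661796e-01, -9.51170752e-01,  1.44794423e-03],
       [ 3.01954082e-04, -1.42428791e-03, -9.99998940e-01]]), 'ft_force': array([ 0.49969923, -0.21433271, -0.19710917]), 'wrist_torque': array([-0.02405702, -0.01344265,  0.00567315]), 'grip_width': 0.08546264970887078}
top 499.5484719961536 499.5484719961536 287.11739245979294 205.68625019234008 ['fx', 'fy', 'cx', 'cy', 'cam_to_world', 'shot']
[[0.0947, 0.9751, -0.2005, 0.3834], [-0.9955, 0.0926, -0.0199, 0.0198], [-0.0008, 0.2015, 0.9795, 1.3471], [0.0, 0.0, 0.0, 1.0]]
case [(0.69, [181, 169, 350, 314], 15252)]
g
[... 602 characters left out ...]
, 'fy', 'cx', 'cy', 'cam_to_world', 'shot']
[[-0.9916, 0.0695, -0.1094, 0.5241], [-0.1296, -0.5481, 0.8263, 0.956], [-0.0025, 0.8335, 0.5525, 0.7464], [0.0, 0.0, 0.0, 1.0]]
case [(0.61, [239, 189, 421, 358], 19395)]
guard_top [(0.61, [239, 192, 420, 359], 19584)]
keeper_top [(0.58, [238, 188, 422, 356], 19313)]
catch_top [(0.8, [318, 206, 356, 245], 550), (0.64, [233, 180, 287, 206], 935)]
tab_top [(0.69, [287, 215, 320, 252], 586)]
catch [(0.65, [322, 211, 355, 244], 507)]
bolt [(0.7, [283, 207, 319, 252], 655)]
shaker_mid [(0.62, [318, 259, 336, 293], 573)]
mug_mid [(0.64, [354, 340, 424, 408], 3407)]
jar_mid [(0.76, [222, 252, 258, 316], 1995)]
bowl_mid [(0.66, [238, 181, 285, 207], 831)]
```

Run:
```python
import cv2
a=cv2.imread("pics/top0.png")[140:330,110:410]; cv2.imwrite("pics/top0z.png",cv2.resize(a,None,fx=2.66,fy=2.66,interpolation=cv2.INTER_CUBIC))
a=cv2.imread("pics/side0.png")[170:370,210:440]; cv2.imwrite("pics/side0z.png",cv2.resize(a,None,fx=3,fy=3,interpolation=cv2.INTER_CUBIC))
```

```text
(no output)
```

View pics/top0.png

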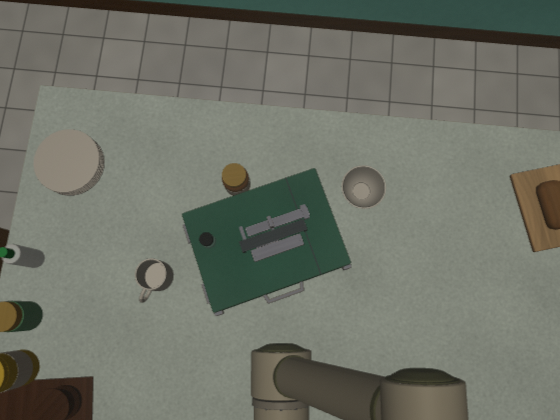

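View pics/top0z.png

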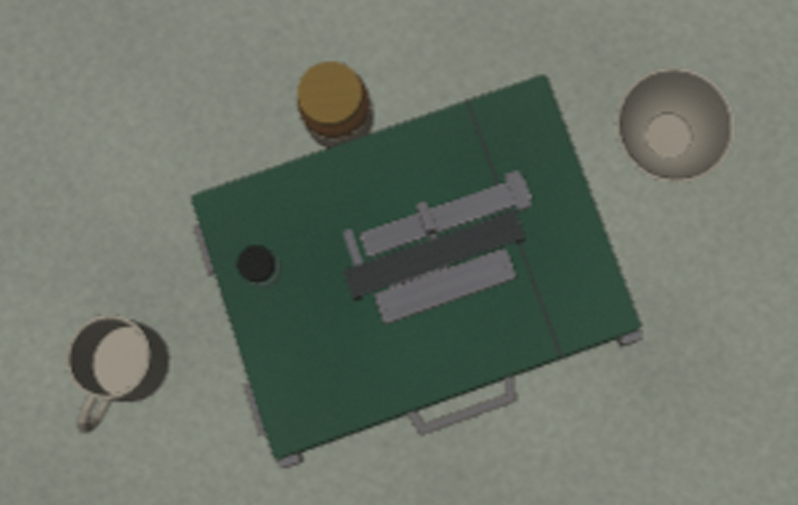

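View pics/side0z.png

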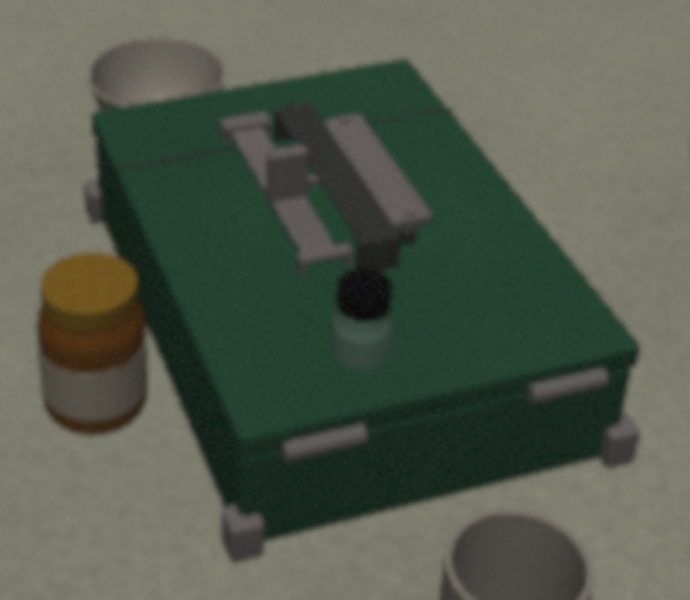

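The top view shows the green case near (265,240) turned about 20°. The bolt (light, upper), dark guard and catch bar (lower) run left–right, with the keeper at right (305,211). The shaker is on the lid at (206,239). Next I fit the pose of the case from its lid corners and check the fit with overlays.

```bash
cat > h.py <<'E'
import numpy as np,cv2
def proj(p,P):
    T=np.linalg.inv(np.array(p["cam_to_world"])); c=(T[:3,:3]@np.atleast_2d(P).T).T+T[:3,3]
    return np.c_[p["cx"]+p["fx"]*c[:,0]/-c[:,2], p["cy"]-p["fy"]*c[:,1]/-c[:,2]]
def w(pose,L):
    x,y,a=pose; L=np.atleast_2d(L); c,s=np.cos(a),np.sin(a)
    return np.c_[x+c*L[:,0]-s*L[:,1], y+s*L[:,0]+c*L[:,1], L[:,2]]
def box(x,y,wx,wy,z): return np.array([[x+i*wx/2,y+j*wy/2,z] for i,j in((1,1),(1,-1),(-1,-1),(-1,1))])
E
cat > fit.py <<'E'
from rig import env
from h import *
from scipy.optimize import least_squares
pt=env.get_image("top"); ps=env.get_image("side")
lid=box(0,0,.264,.364,.1)
T0=np.array([[182.6,213.7],[314.9,168.2],[350.6,263.3],[214.5,311.4]]); S0=np.array([[291.7,316.7],[242.3,209],[346,190.7],[422,286.7]])
for nm,use in(("both",(1,1)),("top",(1,0)),("side",(0,1))):
    f=lambda v:np.r_[(proj(pt,w(v,lid))-T0).ravel()*use[0],(proj(ps,w(v,lid))-S0).ravel()*use[1]]
    r=least_squares(f,[.45,.0,.3]); print(nm,r.x[:2].round(4),np.degrees(r.x[2]).round(2),r.fun.round(1))
    if nm=="both": v=r.x
np.save("pose.npy",v)
for p,n in((pt,"top"),(ps,"side")):
    k=4; im=cv2.resize(p["frame"],None,fx=k,fy=k,interpolation=cv2.INTER_CUBIC)
    for L,c in((lid,(0,0,255)),(box(-.004,-.02,.028,.17,.126),(0,255,255)),(box(-.035,-.02,.03,.13,.122),(255,0,255)),(box(.029,-.024,.028,.01,.145),(0,255,0)),(box(.029,-.115,.03,.01,.112),(255,255,0))):
        q=((proj(p,w(v,L))+.5)*k).round().astype(int); cv2.polylines(im,[q],True,c,1)
    x0,y0=(180,165) if n=="top" else (235,185)
    cv2.imwrite(f"pics/{n}_fit.png",im[y0*k:y0*k+150*k,x0*k:x0*k+195*k])
E
python3 fit.py
```

```text
both [0.5506 0.0938] 24.86 [-2.7 -0.7 -0.4 -1.1  0.2  0.2 -3.   1.9 -1.8 -1.4 -2.1 -3.1  0.5 -2.9
  2.9 -2.4]
top [0.5514 0.0902] 24.92 [-1.2 -0.7  0.9 -1.3  1.8 -0.  -1.4  1.7 -0.  -0.  -0.  -0.   0.  -0.
  0.  -0. ]
side [0.5501 0.0994] 24.81 [-0.  -0.  -0.  -0.  -0.   0.  -0.   0.  -2.   0.9 -2.3 -1.8  0.7 -1.7
  3.4 -0.3]
```

View pics/top_fit.png

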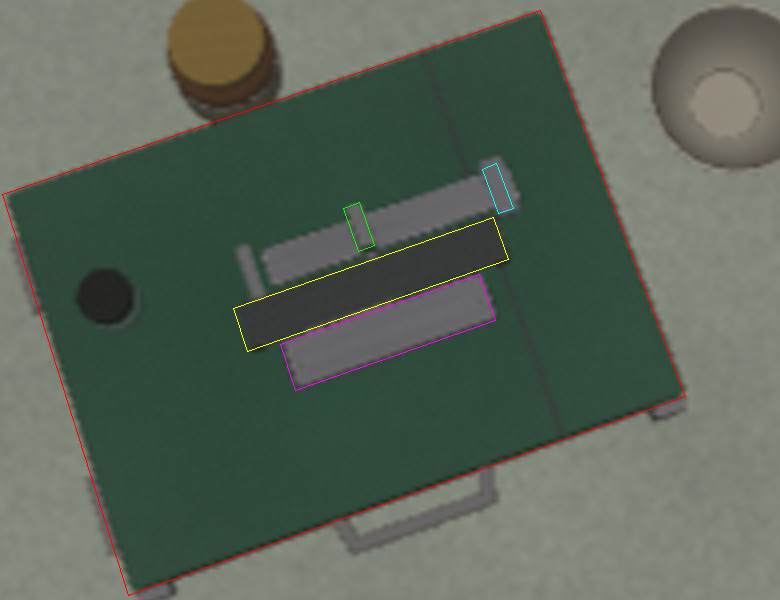

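View pics/side_fit.png

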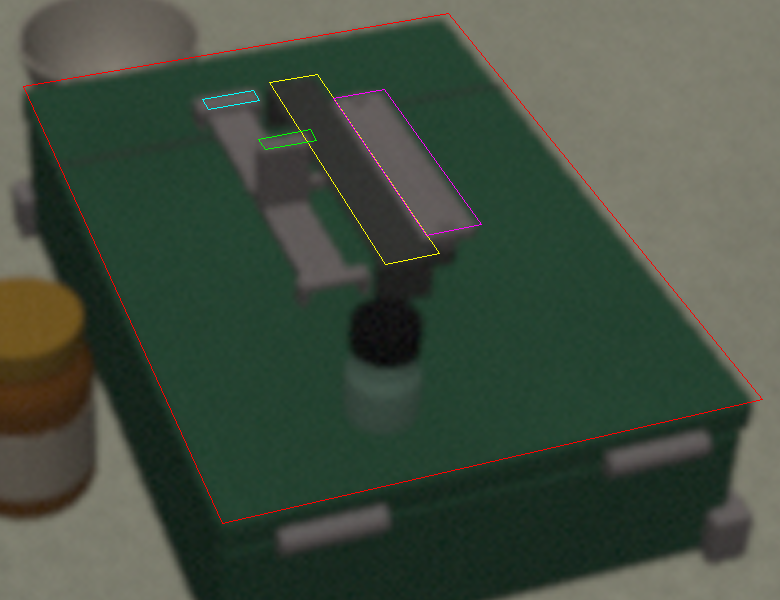

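Call:
servo_tool:
  commands:
    - {"linear": [555, -417, 0], "angular": [0, 0, -97], "gripper": 0.18}
    - {"linear": [555, -417, 0], "angular": [0, 0, -97], "gripper": 0.18}
    - {"linear": [555, -417, 0], "angular": [0, 0, -97], "gripper": 0.18}
    - {"linear": [555, -417, 0], "angular": [0, 0, -97], "gripper": 0.18}
    - {"linear": [555, -417, 0], "angular": [0, 0, -97], "gripper": 0.18}
    - {"linear": [555, -417, 0], "angular": [0, 0, -97], "gripper": 0.18}
    - {"linear": [555, -417, 0], "angular": [0, 0, -97], "gripper": 0.18}
    - {"linear": [555, -417, 0], "angular": [0, 0, -97], "gripper": 0.18}
    - {"linear": [555, -417, 0], "angular": [0, 0, -97], "gripper": 0.18}
    - {"linear": [555, -417, 0], "angular": [0, 0, -97], "gripper": 0.18}
    - {"linear": [555, -417, 0], "angular": [0, 0, -97], "gripper": 0.18}
    - {"linear": [555, -417, 0], "angular": [0, 0, -97], "gripper": 0.18}
    - {"linear": [555, -417, 0], "angular": [0, 0, -97], "gripper": 0.18}
    - {"linear": [555, -417, 0], "angular": [0, 0, -97], "gripper": 0.18}
    - {"linear": [555, -417, 0], "angular": [0, 0, -97], "gripper": 0.18}
    - {"linear": [555, -417, 0], "angular": [0, 0, -97], "gripper": 0.18}
    - {"linear": [555, -417, 0], "angular": [0, 0, -97], "gripper": 0.18}
  force: 40

```text
time_s: 3.0
position: [0.5685, 0.0441, 0.2424]
tool_rot: [[-0.422, 0.907, -0.0], [0.907, 0.422, -0.0], [-0.0, -0.0, -1.0]]
ft_force: [-0.1, -0.1, -0.4]
grip_width: 0.0502
```

Call:
servo_tool:
  commands:
    - {"linear": [0, 0, 40], "angular": [0, 0, 0], "gripper": 0.18}
    - {"linear": [0, 0, 60], "angular": [0, 0, 0], "gripper": 0.18}
    - {"linear": [0, 0, 60], "angular": [0, 0, 0], "gripper": 0.18}
    - {"linear": [0, 0, 60], "angular": [0, 0, 0], "gripper": 0.18}

```text
time_s: 3.4
position: [0.5691, 0.0439, 0.1834]
tool_rot: [[-0.421, 0.907, 0.001], [0.907, 0.421, -0.0], [-0.001, 0.001, -1.0]]
ft_force: [1.4, 0.8, 0.6]
grip_width: 0.0503
```

```bash
cat > look.py <<'E'
import sys
from rig import env
from h import *
tag=sys.argv[1]
s=env.observe(); print(env.tips_ahead,s["time_s"],s["position"].round(4),s["ft_force"].round(2),round(float(s["grip_width"]),4))
R=s["tool_rot"]; P=s["position"]; g=s["grip_width"]/2; ta=env.tips_ahead
tips=[np.array([P+R@np.array([a*.011,sg*b,ta]) for a,b in((1,g),(-1,g),(-1,g+.0145),(1,g+.0145))]) for sg in(1,-1)]
v=np.array([.551,.092,np.radians(24.9)])
for n in("top","side"):
    p=env.get_image(n); k=5; im=cv2.resize(p["frame"],None,fx=k,fy=k,interpolation=cv2.INTER_CUBIC)
    raw=im.copy()
    for t in tips: cv2.polylines(im,[((proj(p,t)+.5)*k).round().astype(int)],True,(0,0,255),1)
    for L,c in((box(-.004,-.02,.028,.17,.126),(0,255,255)),(box(-.035,-.02,.03,.13,.122),(255,0,255)),(box(.029,-.024,.028,.01,.145),(0,255,0)),(box(.029,-.115,.03,.01,.112),(255,255,0))):
        cv2.polylines(im,[((proj(p,w(v,L))+.5)*k).round().astype(int)],True,c,1)
    x0,y0=(200,165) if n=="top" else (250,165)
    cv2.imwrite(f"pics/{n}_{tag}.png",im[y0*k:y0*k+119*k,x0*k:x0*k+155*k])
E
python3 look.py a
```

```text
0.011 3.4 [0.5691 0.0439 0.1834] [1.37 0.83 0.56] 0.0503
```

View pics/side_a.png

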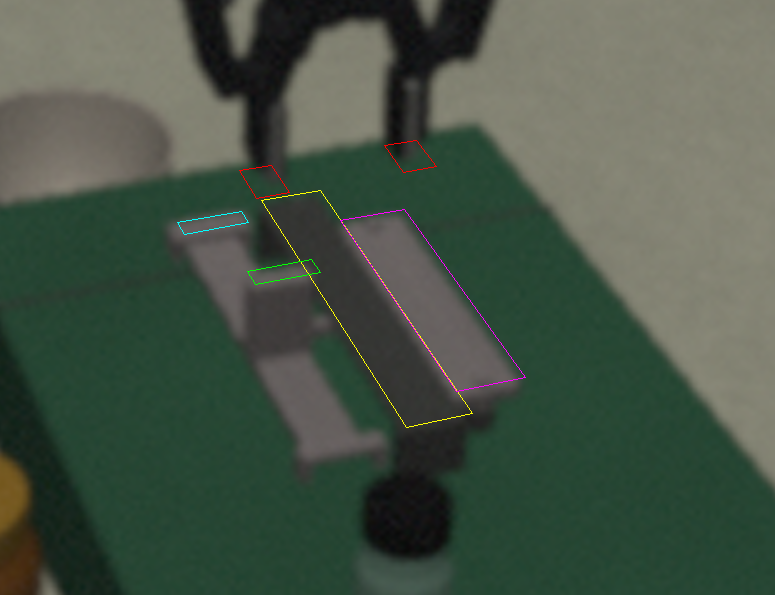

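View pics/top_a.png

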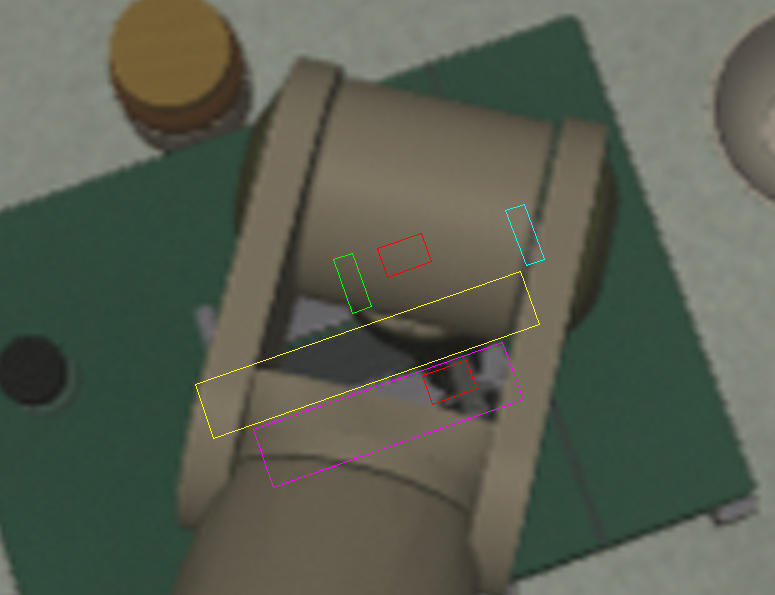

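The side view agrees with the projection to about 1–2 px: tab top at about (282,270), keeper (212,225), catch bar's near corner (515,385). The fingers straddle the guard behind the tab, so I descend in steps.

Call:
servo_tool:
  commands:
    - {"linear": [0, 0, 20], "angular": [0, 0, 0], "gripper": 0.18}
    - {"linear": [0, 0, 35], "angular": [0, 0, 0], "gripper": 0.18}
    - {"linear": [0, 0, 42], "angular": [0, 0, 0], "gripper": 0.18}
    - {"linear": [0, 0, 42], "angular": [0, 0, 0], "gripper": 0.18}
    - {"linear": [0, 0, 42], "angular": [0, 0, 0], "gripper": 0.18}

```text
time_s: 4.0
position: [0.5694, 0.0447, 0.1414]
tool_rot: [[-0.422, 0.906, 0.002], [0.906, 0.422, -0.0], [-0.001, 0.001, -1.0]]
ft_force: [-0.3, 0.2, -0.1]
grip_width: 0.0508
```

```bash
python3 look.py b
```

```text
0.011 4.0 [0.5694 0.0447 0.1414] [-0.27  0.16 -0.15] 0.0508
```

View pics/side_b.png

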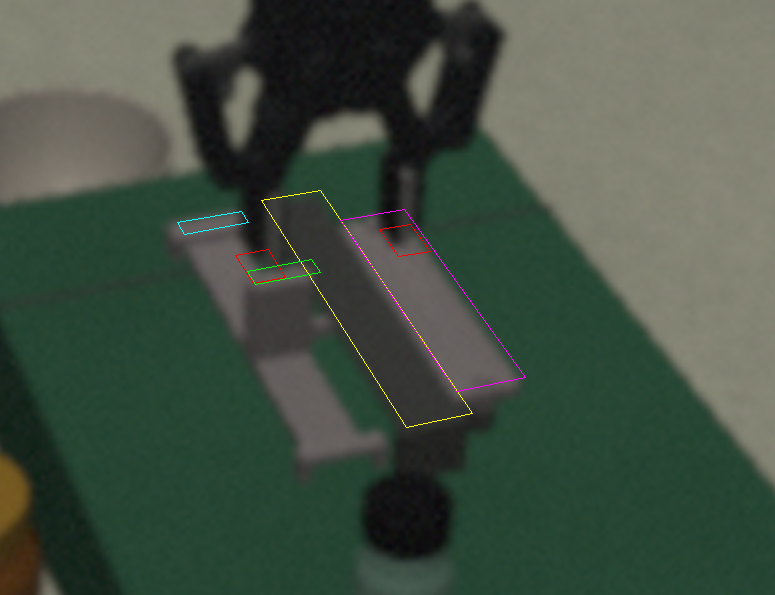

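The right finger is above the catch bar at (400,240). The left finger is behind the tab, at the bolt side. No contact yet, so I go on in small steps and watch the force.

Call:
servo_tool:
  commands:
    - {"linear": [0, 0, 4], "angular": [0, 0, 0], "gripper": 0.18}
    - {"linear": [0, 0, 8], "angular": [0, 0, 0], "gripper": 0.18}
    - {"linear": [0, 0, 10], "angular": [0, 0, 0], "gripper": 0.18}
    - {"linear": [0, 0, 10], "angular": [0, 0, 0], "gripper": 0.18}

```text
time_s: 4.5
position: [0.5689, 0.0448, 0.1301]
tool_rot: [[-0.422, 0.906, -0.001], [0.906, 0.422, 0.0], [0.0, -0.0, -1.0]]
ft_force: [-0.0, 0.0, 0.6]
grip_width: 0.0508
```

Call:
servo_tool:
  commands:
    - {"linear": [0, 0, 2], "angular": [0, 0, 0], "gripper": 0.18}
    - {"linear": [0, 0, 2], "angular": [0, 0, 0], "gripper": 0.18}
    - {"linear": [0, 0, 2], "angular": [0, 0, 0], "gripper": 0.18}

```text
time_s: 4.8
position: [0.569, 0.0448, 0.1285]
tool_rot: [[-0.422, 0.906, 0.0], [0.906, 0.422, -0.0], [-0.0, 0.0, -1.0]]
ft_force: [-1.8, -1.2, 2.6]
grip_width: 0.0503
```

Call:
servo_tool:
  commands:
    - {"linear": [0, 0, 2], "angular": [0, 0, 0], "gripper": 0.18}
    - {"linear": [0, 0, 2], "angular": [0, 0, 0], "gripper": 0.18}
    - {"linear": [0, 0, 2], "angular": [0, 0, 0], "gripper": 0.18}

```text
time_s: 5.1
position: [0.569, 0.0448, 0.1264]
tool_rot: [[-0.422, 0.906, 0.0], [0.906, 0.422, -0.0], [-0.0, 0.0, -1.0]]
ft_force: [-0.4, 0.8, 4.1]
grip_width: 0.0503
```

Contact shows at about TCP z = 0.128. I press about 7 mm more.

Call:
servo_tool:
  commands:
    - {"linear": [0, 0, 2], "angular": [0, 0, 0], "gripper": 0.18}
    - {"linear": [0, 0, 4], "angular": [0, 0, 0], "gripper": 0.18}
    - {"linear": [0, 0, 5], "angular": [0, 0, 0], "gripper": 0.18}
    - {"linear": [0, 0, 5], "angular": [0, 0, 0], "gripper": 0.18}

```text
time_s: 5.5
position: [0.569, 0.0448, 0.1212]
tool_rot: [[-0.422, 0.906, 0.0], [0.906, 0.422, 0.0], [-0.0, 0.0, -1.0]]
ft_force: [-0.1, 0.0, 5.0]
grip_width: 0.0504
```

```bash
python3 look.py c; python3 -c "
from rig import env
s=env.observe();print(s['ft_force'],s['wrist_torque'])"
```

```text
0.011 5.5 [0.569  0.0448 0.1212] [-0.06  0.04  5.02] 0.0504
[-0.90086314  0.6492622   6.40964422] [ 0.03299037  0.29864518 -0.005711  ]
```

View pics/side_c.png

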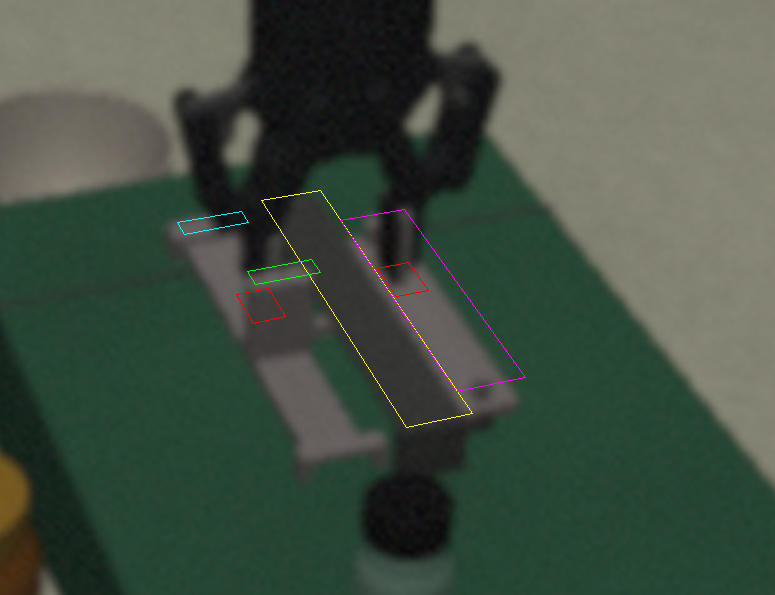

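The catch bar has gone down: its near end moved from y≈385 to 403 in the zoomed view, which is about 8 mm. I press 1.5 mm more and then push in tool +x.

Call:
servo_tool:
  commands:
    - {"linear": [0, 0, 1.5], "angular": [0, 0, 0], "gripper": 0.18}
    - {"linear": [0, 0, 1.5], "angular": [0, 0, 0], "gripper": 0.18}
    - {"linear": [2, 0, 1.5], "angular": [0, 0, 0], "gripper": 0.18}
    - {"linear": [5, 0, 1.5], "angular": [0, 0, 0], "gripper": 0.18}
    - {"linear": [8, 0, 1.5], "angular": [0, 0, 0], "gripper": 0.18}
    - {"linear": [11, 0, 1.5], "angular": [0, 0, 0], "gripper": 0.18}
    - {"linear": [14, 0, 1.5], "angular": [0, 0, 0], "gripper": 0.18}
    - {"linear": [17, 0, 1.5], "angular": [0, 0, 0], "gripper": 0.18}
    - {"linear": [20, 0, 1.5], "angular": [0, 0, 0], "gripper": 0.18}
    - {"linear": [20, 0, 1.5], "angular": [0, 0, 0], "gripper": 0.18}

```text
time_s: 6.6
position: [0.5614, 0.0621, 0.1203]
tool_rot: [[-0.422, 0.906, 0.003], [0.906, 0.422, -0.002], [-0.003, 0.002, -1.0]]
ft_force: [0.9, -4.1, 5.2]
grip_width: 0.0505
```

```bash
python3 look.py d; python3 -c "
from rig import env
s=env.observe();print(s['ft_force'],s['wrist_torque'])"
```

```text
0.011 6.6 [0.5614 0.0621 0.1203] [ 0.94 -4.15  5.24] 0.0505
[ 2.133732   -3.12000445  6.48514759] [-0.63816811 -0.14795808  0.08390247]
```

View pics/side_d.png

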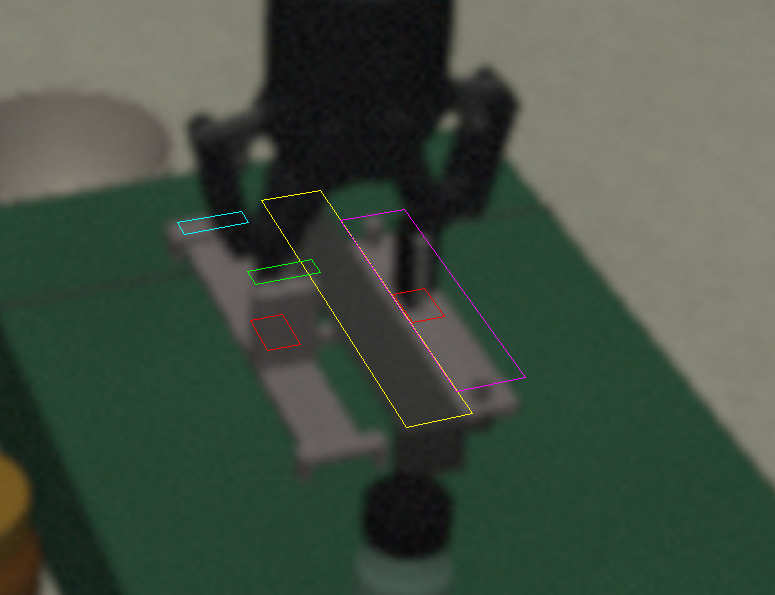

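The tab is moving, its base going from y≈352 to 363 (about 8 mm). The push force is about 4 N and the catch is held. I continue, then creep up to the stop.

Call:
servo_tool:
  commands:
    - {"linear": [3, 0, 0.8], "angular": [0, 0, 0], "gripper": 0.18}
    - {"linear": [6, 0, 0.8], "angular": [0, 0, 0], "gripper": 0.18}
    - {"linear": [9, 0, 0.8], "angular": [0, 0, 0], "gripper": 0.18}
    - {"linear": [12, 0, 0.8], "angular": [0, 0, 0], "gripper": 0.18}
    - {"linear": [15, 0, 0.8], "angular": [0, 0, 0], "gripper": 0.18}
    - {"linear": [18, 0, 0.8], "angular": [0, 0, 0], "gripper": 0.18}
    - {"linear": [21, 0, 0.8], "angular": [0, 0, 0], "gripper": 0.18}
    - {"linear": [24, 0, 0.8], "angular": [0, 0, 0], "gripper": 0.18}
    - {"linear": [27, 0, 0.8], "angular": [0, 0, 0], "gripper": 0.18}
    - {"linear": [30, 0, 0.8], "angular": [0, 0, 0], "gripper": 0.18}
    - {"linear": [32, 0, 0.8], "angular": [0, 0, 0], "gripper": 0.18}
    - {"linear": [34, 0, 0.8], "angular": [0, 0, 0], "gripper": 0.18}
    - {"linear": [34, 0, 0.8], "angular": [0, 0, 0], "gripper": 0.18}

```text
time_s: 8.0
position: [0.5473, 0.0929, 0.1196]
tool_rot: [[-0.422, 0.906, 0.003], [0.906, 0.422, -0.002], [-0.003, 0.002, -1.0]]
ft_force: [3.1, -4.1, 7.9]
grip_width: 0.0501
```

Call:
servo_tool:
  commands:
    - {"linear": [1, 0, 0], "angular": [0, 0, 0], "gripper": 0.18}
    - {"linear": [2, 0, 0], "angular": [0, 0, 0], "gripper": 0.18}
    - {"linear": [3, 0, 0], "angular": [0, 0, 0], "gripper": 0.18}
    - {"linear": [3, 0, 0], "angular": [0, 0, 0], "gripper": 0.18}

```text
time_s: 8.4
position: [0.5462, 0.0955, 0.1197]
tool_rot: [[-0.422, 0.906, 0.004], [0.906, 0.422, -0.002], [-0.003, 0.002, -1.0]]
ft_force: [1.6, -5.0, 6.3]
grip_width: 0.0505
```

```bash
python3 look.py e; python3 -c "
from rig import env
s=env.observe();print(s['ft_force'],s['wrist_torque'])"
```

```text
0.011 8.4 [0.5462 0.0955 0.1197] [ 1.56 -4.96  6.33] 0.0505
[ 2.65075225 -5.58285086  6.2926119 ] [-0.87433749 -0.27236262  0.08285592]
```

View pics/side_e.png

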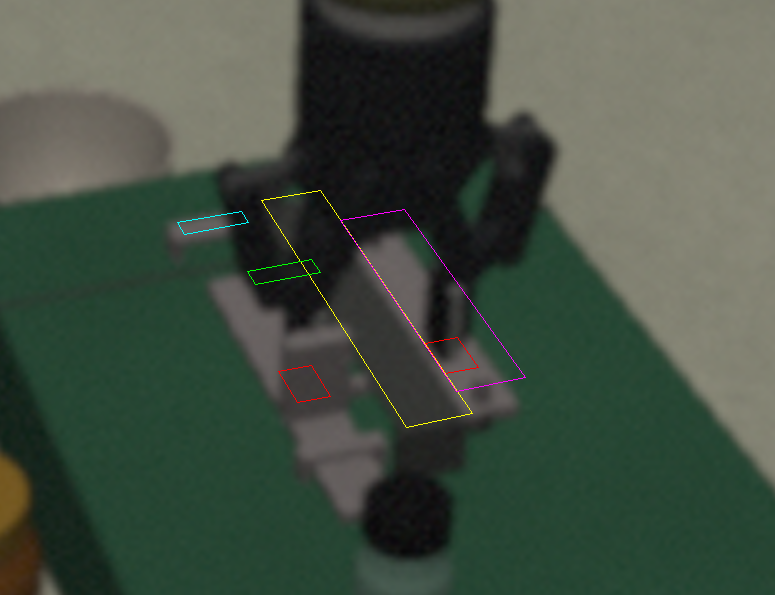

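Call:
servo_tool:
  commands:
    - {"linear": [1, 0, 0], "angular": [0, 0, 0], "gripper": 0.18}
    - {"linear": [2, 0, 0], "angular": [0, 0, 0], "gripper": 0.18}
    - {"linear": [3, 0, 0], "angular": [0, 0, 0], "gripper": 0.18}
    - {"linear": [3, 0, 0], "angular": [0, 0, 0], "gripper": 0.18}

```text
time_s: 8.9
position: [0.5449, 0.0982, 0.1197]
tool_rot: [[-0.422, 0.906, 0.004], [0.906, 0.422, -0.002], [-0.003, 0.002, -1.0]]
ft_force: [3.1, -5.8, 6.9]
grip_width: 0.0506
```

Call:
servo_tool:
  commands:
    - {"linear": [1, 0, 0], "angular": [0, 0, 0], "gripper": 0.18}
    - {"linear": [2, 0, 0], "angular": [0, 0, 0], "gripper": 0.18}
    - {"linear": [2, 0, 0], "angular": [0, 0, 0], "gripper": 0.18}

```text
time_s: 9.2
position: [0.5441, 0.0998, 0.1197]
tool_rot: [[-0.422, 0.907, 0.004], [0.907, 0.422, -0.002], [-0.004, 0.002, -1.0]]
ft_force: [2.6, -7.1, 7.1]
grip_width: 0.0504
```

Call:
servo_tool:
  commands:
    - {"linear": [1, 0, 0], "angular": [0, 0, 0], "gripper": 0.18}
    - {"linear": [2, 0, 0], "angular": [0, 0, 0], "gripper": 0.18}
    - {"linear": [2, 0, 0], "angular": [0, 0, 0], "gripper": 0.18}

```text
time_s: 9.5
position: [0.5441, 0.1, 0.1197]
tool_rot: [[-0.421, 0.907, 0.005], [0.907, 0.421, -0.005], [-0.007, 0.002, -1.0]]
ft_force: [5.3, -14.7, 5.5]
grip_width: 0.0505
```

Call:
servo_tool:
  commands:
    - {"linear": [1, 0, 0], "angular": [0, 0, 0], "gripper": 0.18}
    - {"linear": [2, 0, 0], "angular": [0, 0, 0], "gripper": 0.18}
    - {"linear": [2, 0, 0], "angular": [0, 0, 0], "gripper": 0.18}

```text
time_s: 9.8
position: [0.544, 0.1002, 0.1198]
tool_rot: [[-0.42, 0.907, 0.007], [0.907, 0.42, -0.008], [-0.01, 0.003, -1.0]]
ft_force: [7.9, -23.5, 2.1]
grip_width: 0.0502
```

```bash
python3 look.py f; python3 -c "
from rig import env
s=env.observe();print(s['ft_force'],s['wrist_torque'])"
```

```text
0.011 9.8 [0.544  0.1002 0.1198] [  7.88 -23.5    2.05] 0.0502
[  7.83318448 -23.96085717   2.85210885] [-3.68603101 -1.05655167 -0.53343336]
```

View pics/side_f.png

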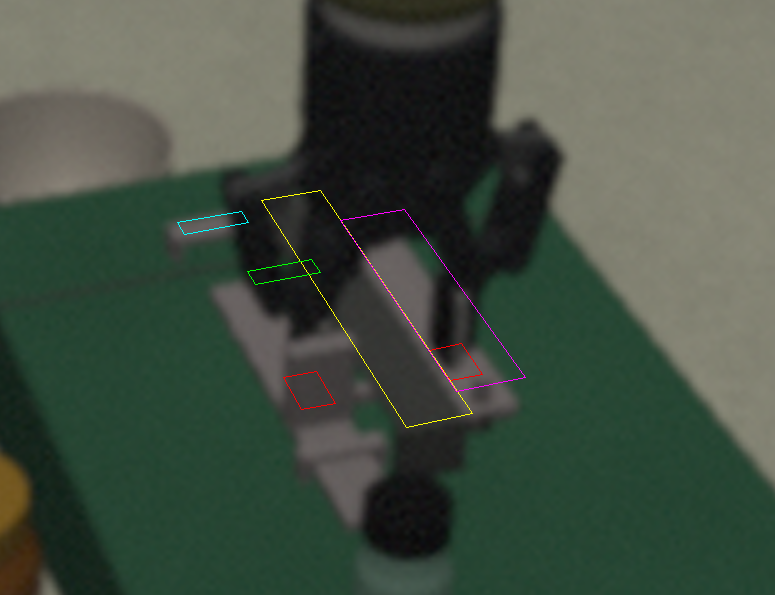

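Motion stopped while the push force rose to 25 N, after about 49 mm of travel, so the bolt is at its stop. I ease the push, then lift straight up so the catch springs up while the finger still rests lightly on the tab.

Call:
servo_tool:
  commands:
    - {"linear": [-1, 0, 0], "angular": [0, 0, 0], "gripper": 0.18}
    - {"linear": [-2, 0, 0], "angular": [0, 0, 0], "gripper": 0.18}
    - {"linear": [-3, 0, 0], "angular": [0, 0, 0], "gripper": 0.18}
    - {"linear": [-3, 0, 0], "angular": [0, 0, 0], "gripper": 0.18}

```text
time_s: 10.3
position: [0.5441, 0.1, 0.1197]
tool_rot: [[-0.421, 0.907, 0.004], [0.907, 0.421, -0.003], [-0.004, 0.002, -1.0]]
ft_force: [3.3, -9.9, 6.6]
grip_width: 0.05
```

Call:
servo_tool:
  commands:
    - {"linear": [0, 0, -2], "angular": [0, 0, 0], "gripper": 0.18}
    - {"linear": [0, 0, -4], "angular": [0, 0, 0], "gripper": 0.18}
    - {"linear": [0, 0, -6], "angular": [0, 0, 0], "gripper": 0.18}
    - {"linear": [0, 0, -8], "angular": [0, 0, 0], "gripper": 0.18}
    - {"linear": [0, 0, -10], "angular": [0, 0, 0], "gripper": 0.18}
    - {"linear": [0, 0, -12], "angular": [0, 0, 0], "gripper": 0.18}
    - {"linear": [0, 0, -14], "angular": [0, 0, 0], "gripper": 0.18}
    - {"linear": [0, 0, -14], "angular": [0, 0, 0], "gripper": 0.18}

```text
time_s: 11.1
position: [0.5429, 0.0996, 0.1318]
tool_rot: [[-0.421, 0.907, -0.0], [0.907, 0.421, -0.004], [-0.004, -0.002, -1.0]]
ft_force: [3.6, -12.1, -5.7]
grip_width: 0.0505
```

```bash
python3 look.py g; python3 -c "
from rig import env
s=env.observe();print(s['ft_force'],s['wrist_torque'])"
```

```text
0.011 11.1 [0.5429 0.0996 0.1318] [  3.62 -12.15  -5.72] 0.0505
[  3.20068846 -12.82474569  -5.50384573] [-2.05752444 -0.54906208 -0.37866712]
```

View pics/side_g.png

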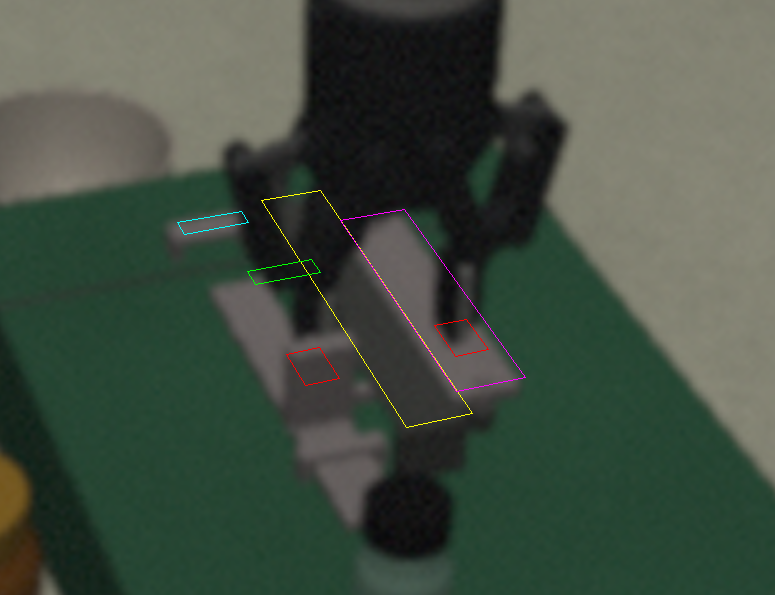

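The catch is back up: its near corner is at (517,387), as at the start. I back off the tab, then lift away.

Call:
servo_tool:
  commands:
    - {"linear": [-3, 0, -1], "angular": [0, 0, 0], "gripper": 0.18}
    - {"linear": [-6, 0, -2], "angular": [0, 0, 0], "gripper": 0.18}
    - {"linear": [-10, 0, -3], "angular": [0, 0, 0], "gripper": 0.18}
    - {"linear": [-14, 0, -3], "angular": [0, 0, 0], "gripper": 0.18}
    - {"linear": [-14, 0, -3], "angular": [0, 0, 0], "gripper": 0.18}
    - {"linear": [-14, 0, -20], "angular": [0, 0, 0], "gripper": 0.18}
    - {"linear": [-14, 0, -50], "angular": [0, 0, 0], "gripper": 0.18}
    - {"linear": [-14, 0, -90], "angular": [0, 0, 0], "gripper": 0.18}
    - {"linear": [-14, 0, -120], "angular": [0, 0, 0], "gripper": 0.18}
    - {"linear": [-60, 0, -140], "angular": [0, 0, 0], "gripper": 0.18}
    - {"linear": [-110, 0, -140], "angular": [0, 0, 0], "gripper": 0.18}
    - {"linear": [-160, 0, -140], "angular": [0, 0, 0], "gripper": 0.18}
    - {"linear": [-200, 0, -140], "angular": [0, 0, 0], "gripper": 0.18}
    - {"linear": [-240, 0, -140], "angular": [0, 0, 0], "gripper": 0.18}
    - {"linear": [-240, 0, -140], "angular": [0, 0, 0], "gripper": 0.18}
    - {"linear": [-240, 0, -140], "angular": [0, 0, 0], "gripper": 0.18}
    - {"linear": [-240, 0, -140], "angular": [0, 0, 0], "gripper": 0.18}

```text
time_s: 12.9
position: [0.6435, -0.1146, 0.2732]
tool_rot: [[-0.423, 0.906, 0.0], [0.906, 0.423, 0.0], [0.0, 0.0, -1.0]]
ft_force: [0.1, 0.6, -0.5]
grip_width: 0.0502
```

```bash
sed -i 's/-.024,.028,.01,.145/.024,.028,.01,.145/' look.py; python3 look.py h
```

```text
0.011 12.9 [ 0.6435 -0.1146  0.2732] [ 0.15  0.57 -0.54] 0.0502
```

View pics/side_h.png

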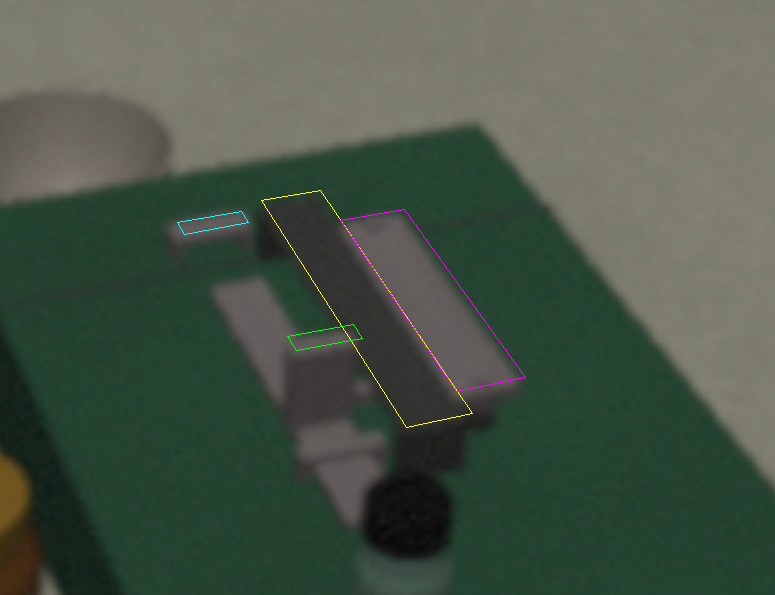

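View pics/top_h.png

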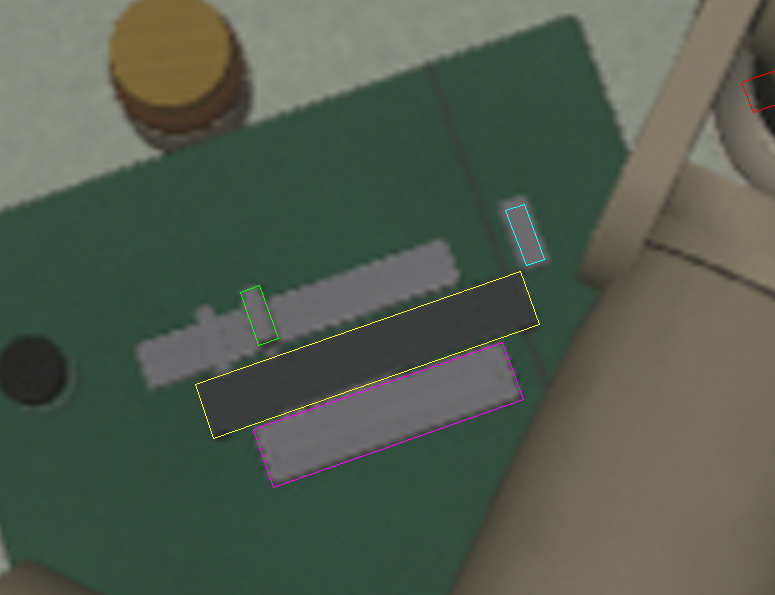

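The tab lies on its predicted fully-drawn place in the top view (260,316). The catch fits its raised outline, the bystanders have not moved, and the arm is clear. I hand in the job.

```bash
python3 -c "
from rig import env
print(env.close_job())"
```

```text
the job is handed in; nothing more can be done
None
```

The bolt is fully drawn to its stop and the catch has sprung back up over it. The job was handed in at about 13 s of the 38 s allowed.

**What I did:** With the fingers about 50 mm apart on either side of the guard, one fingertip pressed the catch down about 8–9 mm. I kept it down while the other fingertip pushed the tab. The tab travelled about 48–50 mm and then stopped, with the push force rising to about 25 N. I eased the push and lifted so the catch came up, then backed off and moved the arm away.

**Last checks:**
- **Bolt:** In the top view the tab lies within about 1 mm of where it should be when fully drawn. The bolt's end is well clear of the keeper.
- **Catch:** It is back at its raised position in both camera views. I did not push the bolt again to test the lock.
- **Robot:** It is touching nothing; the force reading was about 0.8 N or less.
- **Bystanders:** The jar and shaker show no movement. The bowl was partly hidden and the mug was outside the last close-ups, but the gripper never came near either at their height.

**Disagreements:** The two cameras placed the case about 9 mm apart, so I used the top view's fit. The fingertips also touched the catch about 5 mm lower than `env.tips_ahead` implied, so I set the pressing depth from the contact force and the side view.

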